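# Make up two damper fitting kits

### The job

Make up the two fitting kits from the parts on the bench. The blue tray gets the aluminium bearing block and the black rubber buffer, each standing upright on the floor of its own compartment, and the brass bush, dropped into the blue funnel so that it sits down in the tube. The green tray gets the yellow knob, upright in either compartment, and the steel bush, dropped into the green funnel; leave the tin of rivets and the wooden block where they are.

Things in the scene. Friction and masses are not known exactly. Their poses are not given: they have to be found in the camera images.
- blue_tray: Blue fixed kit tray, 216 (x) x 96 (y) mm; white floor 3 thick, blue walls 3 thick, tops 15 above bench. Origin: centre of underside. Two compartments 64 (x) x 90 (y) inside, centred at x = -73 and -6, y = 0. At x = +67, y = 0 an upright blue tube (outside 42, bore 36, bottom = tray floor) with a funnel on top, flaring from 45 above bench to a rim 66 inside, 72 outside, 75 above bench.
- green_tray: Green fixed kit tray, 216 (x) x 96 (y) mm; white floor 3 thick, green walls 3 thick, tops 15 above bench. Origin: centre of underside. Two compartments 64 (x) x 90 (y) inside, centred at x = -73 and -6, y = 0. At x = +67, y = 0 an upright green tube (outside 42, bore 36, bottom = tray floor) with a funnel on top, flaring from 45 above bench to a rim 66 inside, 72 outside, 75 above bench.
- bearing_block: Silver aluminium bearing block with a dark bearing in each side face: foot 44 (x) x 24 (y) x 10 high, upper body 30 (x) x 24 (y), 36 mm high in all. Stands upright; origin: centre of its underside. The flat sides 24 mm apart (y) are the ones to grip.
- buffer: Black rubber buffer: upright cylinder 34 mm in diameter and 36 mm high with a steel foot plate, and a steel stud 8 mm in diameter standing 12 mm above it. Origin: centre of its underside; z up its axis.
- knob: Yellow fluted hand knob: grip 42 mm in diameter over the flutes (40 mm to the touch) from 10 to 36 mm above its underside, on a steel hub 28 mm in diameter and 10 mm high. Stands on the hub, with a round black mark on top. Origin: centre of its underside; z up its axis.
- brass_bush: Brass (yellow metal) bush, upright on its end, 20 diameter x 26 high, with a small dark bore mark on top. Origin: centre of its underside; z is its axis. It falls freely through a funnel into the tube (mm).
- steel_bush: Steel (grey metal) bush, upright on its end, 20 diameter x 26 high, with a small dark bore mark on top. Origin: centre of its underside; z is its axis. It falls freely through a funnel into the tube (mm).
- rivet_tin: Open dark steel tin of rivets, 60 x 60 x 50 mm high, loose; a bystander to be left alone. Origin: centre of its underside.
- wood_block: Pale wooden block, 40 (x) x 70 (y) x 30 mm high, loose; a bystander to be left alone. Origin: centre of its underside.
There are look-alikes about, which are no part of the job. Leave any orange or red look-alike of the blue_tray alone.

How it is judged:
At the end, for the whole second after the job is handed in: Blue tray: block and buffer in different compartments; green tray: knob in a compartment; each upright (0.15 rad), underside within 5 mm of the tray floor. Brass bush in the blue tube, steel in the green (underside below 35 mm, within 18 mm of the axis in x and y). All at rest ((((x of bearing_block in the frame of blue_tray between -0.105 and -0.041 m and y of bearing_block in the frame of blue_tray between -0.045 and 0.045 m and z of bearing_block in the frame of blue_tray between -0.003 and 0.008 m and angle between bearing_block's own z axis and vertical below 0.15 rad) and (x of buffer in the frame of blue_tray between -0.038 and 0.026 m and y of buffer in the frame of blue_tray between -0.045 and 0.045 m and z of buffer in the frame of blue_tray between -0.003 and 0.008 m and angle between buffer's own z axis and vertical below 0.15 rad)) or ((x of bearing_block in the frame of blue_tray between -0.038 and 0.026 m and y of bearing_block in the frame of blue_tray between -0.045 and 0.045 m and z of bearing_block in the frame of blue_tray between -0.003 and 0.008 m and angle between bearing_block's own z axis and vertical below 0.15 rad) and (x of buffer in the frame of blue_tray between -0.105 and -0.041 m and y of buffer in the frame of blue_tray between -0.045 and 0.045 m and z of buffer in the frame of blue_tray between -0.003 and 0.008 m and angle between buffer's own z axis and vertical below 0.15 rad))) and ((x of knob in the frame of green_tray between -0.105 and -0.041 m and y of knob in the frame of green_tray between -0.045 and 0.045 m and z of knob in the frame of green_tray between -0.003 and 0.008 m and angle between knob's own z axis and vertical below 0.15 rad) or (x of knob in the frame of green_tray between -0.038 and 0.026 m and y of knob in the frame of green_tray between -0.045 and 0.045 m and z of knob in the frame of green_tray between -0.003 and 0.008 m and angle between knob's own z axis and vertical below 0.15 rad)) and x of brass_bush in the frame of blue_tray between 0.049 and 0.085 m and y of brass_bush in the frame of blue_tray between -0.018 and 0.018 m and z of brass_bush in the frame of blue_tray below 0.035 m and x of steel_bush in the frame of green_tray between 0.049 and 0.085 m and y of steel_bush in the frame of green_tray between -0.018 and 0.018 m and z of steel_bush in the frame of green_tray below 0.035 m and linear speed of each of bearing_block, buffer, knob, brass_bush, steel_bush below 0.02 m/s); the robot touches nothing.
It fails at once if the tin of rivets was shifted more than 20 mm (distance of rivet_tin from where it was at the start of the episode above 0.02 m).
It fails at once if the wooden block was shifted more than 20 mm (distance of wood_block from where it was at the start of the episode above 0.02 m).
It also fails if it takes over 122 s, if anything falls off the work surface, if the arm or the gripper's body presses on something with over 40 N, if the wrist force passes 120 N, or if a joint passes its speed limit or range.

### The arm

A 6-joint arm with a two-finger parallel gripper is mounted at the origin on the work surface. World frame = base frame: x ahead of the robot, y to its left, z up, the work surface at z = 0. Lengths are in m, angles in rad, forces in N, time in s.
With the tool pointing down it reaches from about 0.35 to 1 m from the base axis. Payload 7.1 kg.
Tool frame: the origin (TCP) lies between the finger pads; the fingertips stand 22 mm ahead of it and the grasp point (between the pads) lies 3 mm ahead of it; z points along the fingers, y is the line along which they close (so a half turn about z gives the same grasp; the last joint's range is limited). The gripper opens to 85 mm and grips with 20 to 120 N. Pads are 22 mm wide; open, the fingers measure 114 mm over their backs; the gripper's body (76 mm by 85 mm) begins 54 mm behind the grasp point. The pads swing forward as they close: fully open they stand 13 mm farther back than shut.
Start: joints at [1.154, 0.423, 1.63, -0, 1.089, -0.019], TCP at [0.242, 0.576, 0.233] pointing down, gripper open.
Joint ranges: [-3, 3], [-0.9, 2.11], [0.09, 2.58], [-1.31, 4.45], [0.11, 2.69], [-2.54, 2.54]. Speed limits (rad/s): [2.39, 2.39, 3.01, 3.14, 3.14, 3.14].

### API

Orientations are given as a rotation vector (axis times angle).
In Python, from rig import manip gives the robot as it stands. The module is installed in compiled form; this text tells all that it offers. Calls block until the motion is done:
- manip.move_to(position, orientation): joint-space move of the TCP to a pose.
- manip.servo_line(position, orientation=None, rate=0.15): straight line of the TCP; orientation=None keeps the orientation; rate is the mean speed in m/s.
- manip.set_joints(angles): joint-space move.
- manip.command_gripper(opening, f_grip=None): finger opening in m; f_grip is the grip in N (None keeps the last); returns when the fingers have stopped.
- manip.hold(seconds).
- manip.solve_ik(position, orientation): joint angles nearest the present ones, or None.
- manip.camera(name): name is "scene" or "top"; returns a dict with "image" (400x640x3 uint8, red, green, blue), "fx", "fy", "cx", "cy" (pixels), "k1" (the pictures are not rectified: a ray, as slopes to the right and down, at radius r is drawn at 1 + k1 r^2 times it, then the intrinsics apply), "cam_to_world" (4x4, takes a point from camera to world coordinates). Camera axes: x right, y down, z forward; pixel columns grow to the right and rows downward; lengths in m; the calibration is good to about 2 mm. A picture is of the moment at which its call begins. There is no depth.
A pose or a line that the arm cannot do raises manip.IKError and nothing moves.
- manip.sign_off(): hands the job in; it is judged then, once.
Readings, each from a call of its own:
- manip.get_time(): time.
- manip.get_joint_positions(): joint angles.
- manip.get_joint_vel(): joint speeds.
- manip.get_tau(): joint torques, N m.
- manip.get_position(): TCP position.
- manip.get_ee_rot(): TCP orientation.
- manip.get_contact_force(): force on the tool from outside, world axes, zero at the start.
- manip.get_torque(): the same for the moment, N m.
- manip.get_width(): finger opening in m.
- manip.get_grip_force(): force on a finger pad.
Only numpy, scipy, OpenCV 4.12 (cv2) and the standard library are available. Lean on these libraries where they do the work, as an engineer would, in place of code of your own. Each camera call takes 0.05 s, during which the arm holds its last target. There are 200 camera calls.

## Working session

There is one attempt and no reset: what is moved stays moved. The work goes in short steps, each a Python script; the robot and the scene stay as the last script left them, time stands still between calls to the robot, and variables do not carry over. Pictures are saved under pics/ and viewed, at most 14 in all, crops included, and the job is handed in when it is done.

```bash
mkdir -p pics; cat > h.py <<'E'
import numpy as np, cv2
from rig import manip
def ray(c,u,v):
    K=np.array([[c["fx"],0,c["cx"]],[0,c["fy"],c["cy"]],[0,0,1.]])
    p=cv2.undistortPoints(np.array([[[u,v]]],float),K,np.array([c["k1"],0,0,0,0.]))[0,0]
    T=np.array(c["cam_to_world"]); return T[:3,3],T[:3,:3]@np.array([p[0],p[1],1.])
def pt(c,u,v,z):
    o,d=ray(c,u,v); return (o+d*(z-o[2])/d[2])
def snap(n,name):
    c=manip.camera(n); cv2.imwrite(f"pics/{name}.png",cv2.cvtColor(c["image"],cv2.COLOR_RGB2BGR)); return c
E
python3 - <<'E'
from h import *
import pickle
for n in("top","scene"):
    c=snap(n,n+"0"); pickle.dump(c,open(n+".pkl","wb"))
    print({k:c[k] for k in c if k!="image"})
print(manip.get_ee_rot(),manip.get_time())
E
```

```text
{'fx': 475.06181372716367, 'fy': 475.06181372716367, 'cx': 314.06620709320083, 'cy': 195.7555385228381, 'k1': -0.10101480920620694, 'cam_to_world': array([[ 0.00984606, -0.99488189,  0.10056384,  0.36064252],
       [-0.99963951, -0.01230524, -0.02386294,  0.01983482],
       [ 0.02497827, -0.10029264, -0.9946444 ,  1.17212892],
       [ 0.        ,  0.        ,  0.        ,  1.        ]])}
{'fx': 494.9184605957106, 'fy': 494.9184605957106, 'cx': 324.977224856078, 'cy': 209.86155577184505, 'k1': 0.043367934569864014, 'cam_to_world': array([[-0.73107486,  0.37934578, -0.56712109,  1.13461091],
       [ 0.68223951,  0.41724527, -0.60037957,  0.66871243],
       [ 0.00887714, -0.82583482, -0.56384221,  0.6847374 ],
       [ 0.        ,  0.        ,  0.        ,  1.        ]])}
[-6.20674282e-01 -3.07936257e+00  2.06515380e-03] 0.1
```

View pics/top0.png

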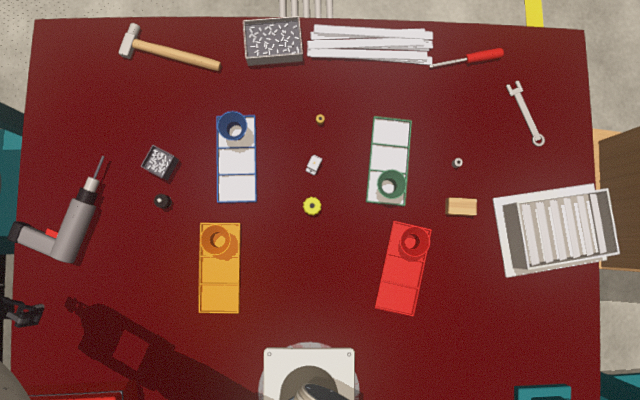

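View pics/scene0.png

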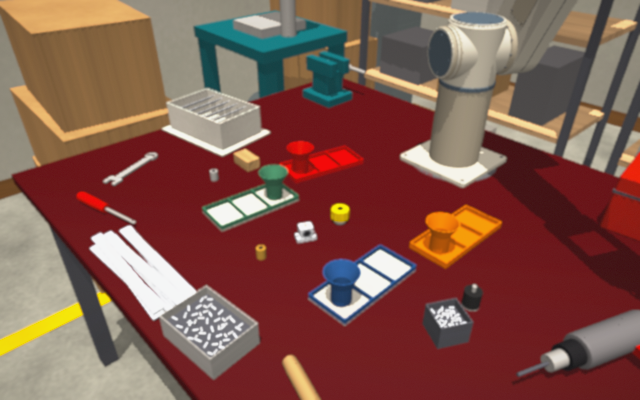

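```bash
python3 - <<'E'
import cv2
i=cv2.imread("pics/top0.png")
for n,(x,y) in {"a":(140,95),"b":(300,95)}.items():
    c=cv2.resize(i[y:y+125,x:x+190],None,fx=4,fy=4,interpolation=cv2.INTER_CUBIC)
    for k in range(0,190,10):
        cv2.putText(c,str(x+k),(k*4-8,8),0,.3,(255,255,255),1); cv2.line(c,(k*4,10),(k*4,500),(90,90,90),1)
    for k in range(0,125,10):
        cv2.putText(c,str(y+k),(0,k*4+4),0,.3,(255,255,255),1); cv2.line(c,(20,k*4),(760,k*4),(90,90,90),1)
    cv2.imwrite(f"pics/crop_{n}.png",c)
i=cv2.imread("pics/scene0.png")
c=cv2.resize(i[150:350,200:500],None,fx=2.66,fy=2.66,interpolation=cv2.INTER_CUBIC)
cv2.imwrite("pics/crop_s.png",c)
E
```

```text
(no output)
```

View pics/crop_a.png

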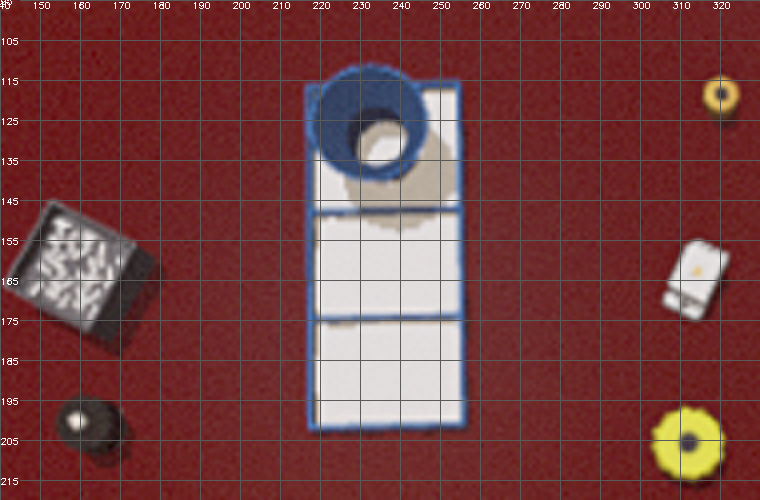

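View pics/crop_b.png

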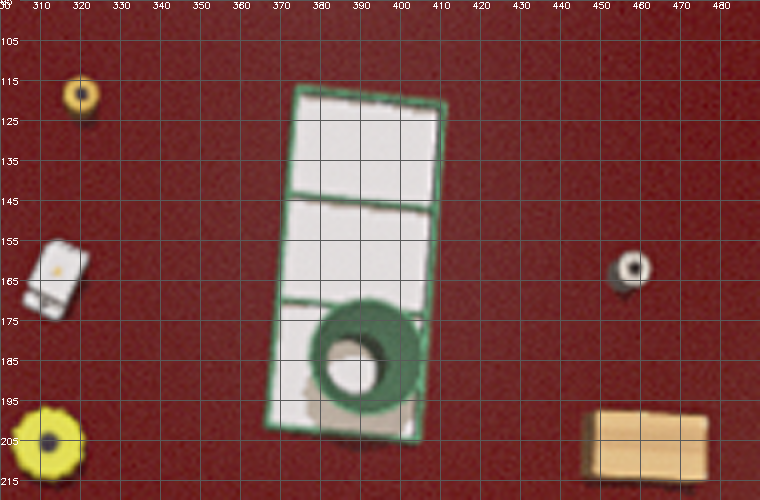

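View pics/crop_s.png

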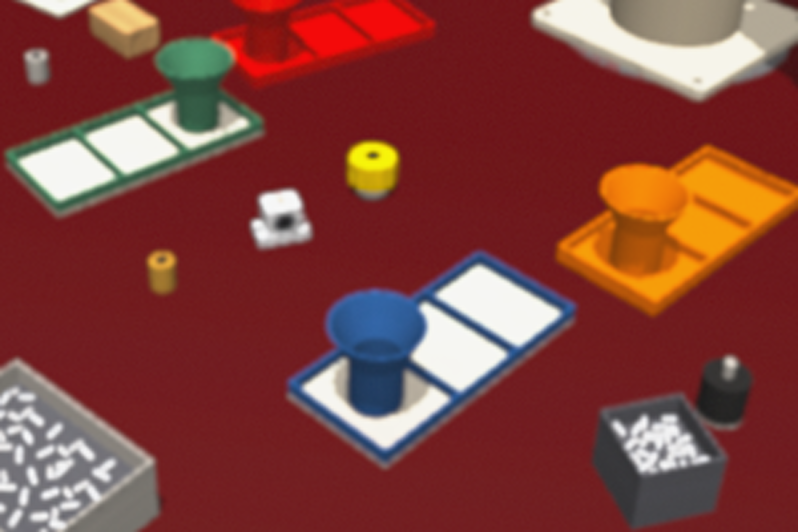

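Both pictures are clear. In the top view I see:
- Blue tray corners at about (217,116), (255,115), (256,202) and (217,202), with its rim centre at (232,125).
- Green tray turned about 180°, with its rim centre at (391,184).
- Brass bush at (320,118) and steel bush at (458,162).
- Bearing block at (314,163), knob at (312,205) and buffer stud at (159,200).

The tin and the wooden block stand clear of all the grasps.

```bash
python3 - <<'E'
from h import *
import pickle
t=pickle.load(open("top.pkl","rb")); s=pickle.load(open("scene.pkl","rb"))
A=lambda x,y,z,o=140: pt(t,o+x/4-.375,95+y/4-.375,z)
S=lambda x,y,z: pt(s,200+x/2.66-.3,150+y/2.66-.3,z)
mm=lambda p:np.round(1000*np.array(p)[:2],1)
for n,a,b,z in [("brass",(721,93),(162,258),.026),("knob",(688,442),(373,155),.036),("stud",(77,421),(729,361),.048)]:
    print(n,mm(A(*a,z)),mm(S(*b,z)))
print("steel",mm(A(634,268,.026,300)),mm(S(37,54,.026)))
f,g=A(709,247,.01),A(680,313,.01); d=f-g
print("block foot",mm((f+g)/2),np.linalg.norm(d),np.degrees(np.arctan2(d[1],d[0])),"dot",mm(A(697,271,.036)),"scene",mm(S(281,200,.036)))
for n,cs,rim,sg,o,srim in [("blue",[(306,84),(460,81),(466,427),(309,430)],(369.5,123),1,140,(376,326)),("green",[(296,86),(445,103),(421,441),(266,428)],(366.5,356),-1,300,(194,64))]:
    P=[A(*c,.015,o) for c in cs]; c=sum(P)/4; x=(P[0]+P[1]-P[2]-P[3])*sg; y=np.arctan2(x[1],x[0])
    print(n,mm(c),"yaw",np.degrees(y),"len",np.linalg.norm(x)/2,"rim",mm(A(*rim,.075,o)),"pred",mm(c+.067*np.array([np.cos(y),np.sin(y),0])),"srim",mm(S(*srim,.075)))
E
```

```text
brass [670.3 -20.1] [667.8 -23.3]
knob [452.8  -1.8] [450.9  -4.3]
stud [459.9 362.8] [459.3 360. ]
steel [ 566.3 -365.2] [ 562.9 -369.3]
block foot [555.7  -5.3] 0.04518030037062691 -22.85069667404204 dot [556.8  -6.2] scene [554.9  -8.1]
blue [568.9 186. ] yaw 2.395278266754799 len 0.2167619543065405 rim [636.1 188.8] pred [635.8 188.8] srim [638.6 188.6]
green [ 568.6 -193.4] yaw 175.0091463571879 len 0.21549782969681922 rim [ 502.4 -187.2] pred [ 501.9 -187.5] srim [ 509.3 -180.7]
```

```bash
cat >> h.py <<'E'
from scipy.spatial.transform import Rotation as R
UP=.20
def ori(t,xy):
    best=None
    for a in (t,t+180):
        r=np.radians(a); y=np.array([np.cos(r),np.sin(r),0]); z=np.array([0,0,-1.])
        v=R.from_matrix(np.column_stack([np.cross(y,z),y,z])).as_rotvec()
        q=manip.solve_ik([*xy,UP],v)
        if q is not None and (best is None or abs(q[5])<best[0]): best=(abs(q[5]),v)
    return best[1]
def pick(xy,t,zg,w,f):
    v=ori(t,xy); manip.move_to([*xy,UP],v); manip.command_gripper(w+.024)
    manip.servo_line([*xy,zg+.003],rate=.12); manip.command_gripper(w-.012 if w>.022 else w-.01,f)
    manip.servo_line([*xy,UP],rate=.15)
    print("picked width",manip.get_width(),"force",manip.get_grip_force(),"t",manip.get_time())
def place(xy,t,zg,w,fast=.12):   # zg: grasp height in world at release
    v=ori(t,xy); manip.move_to([*xy,UP],v)
    manip.servo_line([*xy,zg+.003],rate=fast); manip.hold(.2)
    print("F",np.round(manip.get_contact_force(),1),"w",manip.get_width())
    manip.command_gripper(w+.012); manip.hold(.2)
    manip.servo_line([*xy,UP],rate=.15); print("t",manip.get_time())
def tray(n,x,y=0):
    (cx,cy),yaw={"blue":((.569,.1855),2.4),"green":((.569,-.193),175.)}[n]
    r=np.radians(yaw); return [cx+x*np.cos(r)-y*np.sin(r),cy+x*np.sin(r)+y*np.cos(r)],yaw
E
python3 - <<'E'
from h import *
pick([.460,.361],90,.026,.034,40)
p,y=tray("blue",-.010); place(p,y+90,.030,.034)
pick([.556,-.0065],67,.026,.024,40)
p,y=tray("blue",-.073); place(p,y+90,.030,.024)
snap("top","top1"); snap("scene","scene1")
import cv2
a=cv2.imread("pics/top1.png")[80:230,130:490]; b=cv2.imread("pics/scene1.png")[130:330,200:500]
a=cv2.resize(a,(720,300)); b=cv2.resize(b,(450,300))
cv2.imwrite("pics/m1.png",np.vstack([a,np.pad(b,((0,0),(0,270),(0,0)))]))
E
```

```text
picked width 0.03155565809344867 force 39.67446506023407 t 4.8833
F [ 0.3  0.5 -0.8] w 0.031698522440427805
t 9.2083
picked width 0.023087518274310895 force 38.87136518955231 t 13.4167
F [-0.2 -0.2 -1.5] w 0.022652073842587436
t 17.7167
```

View pics/m1.png

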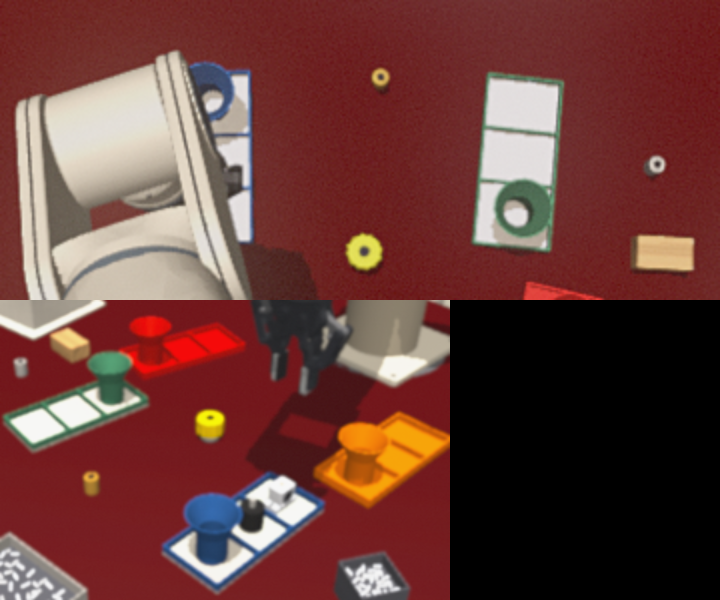

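The scene view shows the buffer and the block both upright in separate blue compartments. The tin hasn't moved.

```bash
python3 - <<'E'
from h import *
pick([.4525,-.003],90,.028,.040,40)
p,y=tray("green",-.073); place(p,y+90,.032,.040)
pick([.669,-.0215],90,.021,.020,30)
place([.6365,.1888],92,.094,.020)
pick([.565,-.367],90,.021,.020,30)
place([.503,-.187],85,.094,.020)
manip.move_to([.40,-.0,.30],ori(90,[.4,0]))
snap("top","top2"); snap("scene","scene2")
import cv2
a=cv2.imread("pics/top2.png")[80:230,130:490]; b=cv2.imread("pics/scene2.png")[130:330,200:500]
a=cv2.resize(a,(720,300)); b=cv2.resize(b,(450,300))
cv2.imwrite("pics/m2.png",np.vstack([a,np.pad(b,((0,0),(0,270),(0,0)))]))
E
```

```text
picked width 0.03739031187232259 force 40.069783329963684 t 23.7917
F [ 0.2 -0.4 -0.3] w 0.03735531732918378
t 28.3167
picked width 0.017584547251865687 force 29.278972148895264 t 32.625
F [ 0.6 -0.4 -0. ] w 0.01700420544174365
t 37.5833
picked width 0.01734754387026728 force 29.263561964035034 t 43.1833
F [-0.7 -1.3 -0.4] w 0.017110155332020295
t 46.5
```

View pics/m2.png

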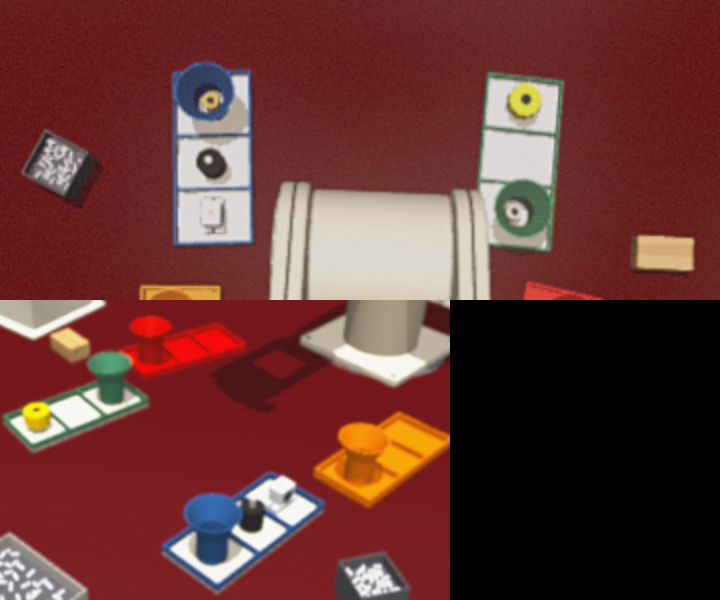

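The final view shows all five parts in place. The bushes are down in their tubes at about (210,101) and (516,211) in the montage, and the block, buffer and knob are upright. The tin and wooden block haven't moved.

```bash
python3 -c "
from rig import manip
manip.hold(.5);print(manip.sign_off())"
```

```text
the job is handed in; nothing more can be done
None
```

Both kits are made up and the job is handed in at about 50 s on the robot clock; the final pictures showed every part in its place and the tin and wooden block unmoved, but no verdict came back.

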